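# Pack the setup blocks into their carrying tray by size and wedge the row tight

## Task

Pack the four ground steel setup blocks upright into the wooden carrying tray in one close row in order of size, the tallest up against the end stop and stepping down to the smallest, each pushed snug against the one before. Then lay the hardwood wedge in the gap between the smallest block and the tray's slanted cheek and push it in, thin end first, until its thin end comes through to the far side of the blocks and the row is locked tight. Leave the V-block and the try square undisturbed, and let go of everything.

Things in the scene. Friction and masses are not known exactly. Their poses are not given: they have to be found in the camera images.
- block72: Loose ground steel setup block, the tallest of four: 40 mm along its x, 36 mm along its y, 72 mm high, about 0.72 kg, with small round holes in its faces. Stands upright. Origin: centre of its underside, z up. Goes in the tray with its 40 mm side across.
- block60: Loose ground steel setup block, the second tallest: 40 mm along its x, 32 mm along its y, 60 mm high, about 0.53 kg, with small round holes in its faces. Stands upright. Origin: centre of its underside, z up. Goes in the tray with its 40 mm side across.
- block48: Loose ground steel setup block, the third tallest: 40 mm along its x, 28 mm along its y, 48 mm high, about 0.37 kg, with small round holes in its faces. Stands upright. Origin: centre of its underside, z up. Goes in the tray with its 40 mm side across.
- block36: Loose ground steel setup block, the smallest: 40 mm along its x, 24 mm along its y, 36 mm high, about 0.24 kg, with small round holes in its faces. Stands upright. Origin: centre of its underside, z up. Goes in the tray with its 40 mm side across.
- wedge: Loose wood wedge, 60 g, lies as it will be used: 120 mm long (x), 36 high. Origin: mid-length, underside. Thick butt to grip: x -60 to -20 mm, parallel sides y = -12 and +12. From there it tapers 1 in 5 to the thin end (x = +60), 8 mm thick: face y = +12 is straight all along, the other slants from y = -12 to +4. Locked, its x lies along the tray's x, origin at about tray (-25, -50) mm.
- tray: Wooden carrying tray; does not move. 76 mm wide (x), 200 long (y, the row's line), handles 25 mm past both ends. Origin: centre of underside; floor top 12 mm up, reaching out to x = -74 below the wedge (y -92 to -34). Lips 8 mm high on both long sides, inner faces x = -28, +28, from the stop to y = -30. Packed close, block centres lie at x = 0, y = +64, +30, 0, -26 mm, tallest first.
- stop (a point): Tray's end stop, an upright board across its +y end, 50 mm high above the floor: the middle of its inner face at floor level (tray x = 0, y = +82 mm). Axes as the tray's. The tallest block goes against it; the row runs from it towards -y.
- cheek (a point): Tray's cheek, a wood block at its -y end, 52 mm wide, 40 above the floor: the middle of its inner face at floor level (tray x = 0, y = -53 mm). The face slants 1 in 5 (y = -58 at x = -25, -48 at x = +25), so the gap is wide at the -x side; the wedge enters there in mid-gap and goes to +x, straight face to the block. 1 mm slack in the row stops it 5 mm sooner; 15-20 N drives it tight.
- vblock: Bystander: loose dark cast-iron V-block, 60 x 48 mm and 44 mm high with a V-groove along its y, standing among the blocks. Origin: centre of its underside. To be left alone.
- square: Bystander: loose small try square lying on a dark granite surface plate (150 x 200 mm, 40 mm high, fixed) that stands beside the tray. Stock 16 mm wide (x), 90 mm long (y) and 16 mm high, a thin blade to +x. Origin: centre of the underside of the stock. To be left alone.
Things that resemble listed ones, but are neither listed nor needed, are in the scene too. Leave any blue or yellow look-alike of the block60 alone.

How it is judged:
By the outcome, as a careful person would: the job done as asked, in the order asked, and still so for the second after the job is handed in, with the robot touching nothing.
It also fails if it takes over 128 s, if anything falls off the work surface, if the arm or the gripper's body presses on something with over 40 N, if the wrist force passes 120 N, or if a joint passes its speed limit or range.

## Robot

A 6-joint arm with a two-finger parallel gripper is mounted at the origin on the work surface. World frame = base frame: x ahead of the robot, y to its left, z up, the work surface at z = 0. Lengths are in m, angles in rad, forces in N, time in s.
With the tool pointing down it reaches from about 0.4 to 0.825 m from the base axis. Payload 7 kg.
Tool frame: the origin (TCP) lies midway between the tips of the shut fingers; the grasp point (between the pads) lies hold_point_z behind it (hold_point_z is the distance from the TCP to the grasp point, in m); z points along the fingers, y is the line along which they close (so a half turn about z gives the same grasp; the last joint's range is limited). The gripper opens to 88 mm and grips with 3 to 60 N. Pads are 19 mm wide; open, the fingers measure 130 mm over their backs; the gripper's body (78 mm by 193 mm) begins 47 mm behind the grasp point.
Start: joints at [-0.935, 0.359, 0.012, 0, -1.224, -0.288], TCP at [0.23, -0.635, 0.227] pointing down, gripper open.
Joint ranges: [-3.07, 3.07], [-1.43, 2.12], [-1.02, 1.25], [-3.03, 1.67], [-3.05, -0], [-3.03, 3.03]. Speed limits (rad/s): [2.39, 2.39, 3.01, 3.14, 3.14, 3.14].

## Interface

Orientations are given as [roll, pitch, yaw] about the fixed x, y, z axes, in that order (R = Rz(yaw) Ry(pitch) Rx(roll)).
In Python, from station import * gives the robot as it stands.
- The arm moves only by the tool apply_moves, never from a script. Its argument "steps" is a list of rows, each an object with "translation": the shift along the world's x, y, z scaled (see below), a list of three; "rotation": the turn, a rotation vector about the world's x, y, z scaled (see below), a list of three. A call has exactly 10 rows; each row is the pose to reach, as a shift and turn from the pose commanded when the call began; what a row does not reach only later rows make up. The controller multiplies each number of a shift by 250 mm and each number of a turn by 30 degrees. A row lasts 1/12 s, in which the tool goes at most 41.7 mm and 7.16 degrees, less where a joint would pass 70% of its speed; a pose out of reach is approached as far as the arm can. A call with a number of a shift or a turn outside -1 to 1 is refused whole. A call with a gripper value outside its range is refused whole. "jaw" is the closure, from -1 (fully open) to 1 (shut), so that 0 is half open, set as the call begins (left out, the last holds). The fingers move at their own pace and stop on an object; "newtons" is the grip in N (left out, the last holds). Time passes only in rows, so rows that repeat a pose let the fingers close, or fill a call up. It gives the time, the measured TCP pose, the force, the opening and the grip force at its end, in the units of the state.
- get_state(): the state, without advancing time (a new reading comes with each control period).
- grab_frame(name): name is "scene" or "top"; returns the picture (420x560x3 uint8, blue, green, red); there is no depth.
- camera_model(name): a dict with "fx", "fy", "cx", "cy" (pixels), "xyz" and "rotation" of the camera in the world. Camera axes: x right, y down, z forward; pixel columns grow to the right and rows downward; lengths in m; the calibration is good to about 2 mm. A picture is of the moment at which its call begins. camera_model takes no time and is no camera call.
- job_done(): hands the job in; it is judged then, once.
The state is a dict: "t": time; "q": joint angles; "qd": joint speeds; "joint_efforts": joint torques, N m; "eef_pos": TCP position; "ee_rot": TCP orientation; "force": force on the tool from outside, world axes, zero at the start; "moment": the same for the moment, N m; "width": finger opening in m; "gripper_force": force on a finger pad.
Only numpy, scipy, OpenCV 4.12 (cv2) and the standard library are available. Lean on these libraries where they do the work, as an engineer would, in place of code of your own. Each camera call takes 0.05 s, during which the arm holds its last target. There are 200 camera calls.

## Working session

There is one attempt and no reset: what is moved stays moved. The work goes in short steps, Python scripts to look and compute and a tool call to move; the robot and the scene stay as the last step left them, time stands still between calls to the robot, and variables do not carry over. Pictures are saved under pics/ and viewed, at most 14 in all, crops included, and the job is handed in when it is done.

Besides the shell and the picture viewer there is one more tool, called after ">>>" as name(argument=value, ...) on one line, values as JSON. apply_moves: Moves the arm, as the interface text tells. Shifts and turns lie within -1 to 1; 1 stands for 250 mm of shift or 30 degrees of turn. Its arguments: {"type":"object","properties":{"steps":{"type":"array"},"jaw":{"type":"number"},"newtons":{"type":"number"}},"required":["steps"]}

```bash
ls; mkdir -p pics; python3 - <<'E'
from station import *
import cv2
s=get_state();print({k:s[k] for k in('t','eef_pos','ee_rot','width')}, [k for k in globals() if 'hold' in k.lower()])
try: print(hold_point_z)
except Exception as e: print(e)
for n in('scene','top'):
    cv2.imwrite(f'pics/{n}0.png',grab_frame(n)); print(n,camera_model(n))
E
```

```text
pics
{'t': 0.0, 'eef_pos': array([ 0.22987018, -0.63414015,  0.22564252]), 'ee_rot': array([ 3.13996861e+00, -1.36804956e-04, -2.79393410e+00]), 'width': 0.08717936197499902} ['hold_point_z']
0.0188
scene {'fx': 422.6259423045435, 'fy': 422.6259423045435, 'cx': 282.8332817735569, 'cy': 213.34923416767796, 'xyz': array([1.08397736, 0.15066094, 0.68085249]), 'rotation': array([-2.36138328,  0.01146692,  1.85467759])}
top {'fx': 449.43105081446794, 'fy': 449.43105081446794, 'cx': 279.83880765876546, 'cy': 211.0663201844895, 'xyz': array([ 0.46712007, -0.00881854,  0.87534462]), 'rotation': array([-3.09008188, -0.03001339, -1.58795387])}
```

View pics/top0.png

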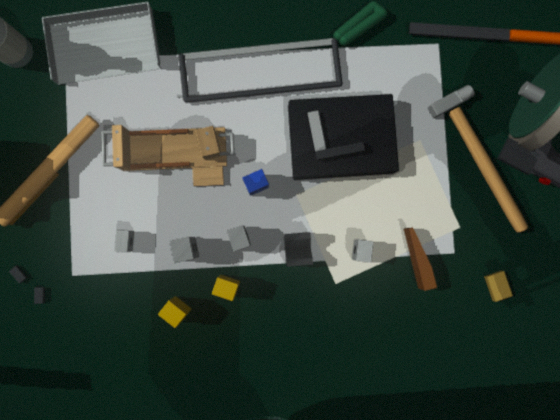

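View pics/scene0.png

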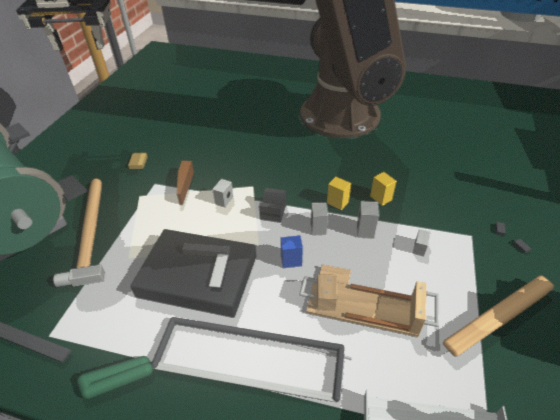

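```bash
cat > h.py <<'E'
import numpy as np, cv2
from scipy.spatial.transform import Rotation as R
from station import *
def cam(n):
    c=camera_model(n); return c, R.from_euler('xyz',c['rotation']).as_matrix()
def ray(n,px,z):
    """pixels (N,2) -> world points on plane z"""
    c,M=cam(n); p=np.atleast_2d(np.array(px,float))
    d=np.c_[(p[:,0]-c['cx'])/c['fx'],(p[:,1]-c['cy'])/c['fy'],np.ones(len(p))]@M.T
    return c['xyz']+d*((z-c['xyz'][2])/d[:,2])[:,None]
def proj(n,P):
    c,M=cam(n); q=(np.atleast_2d(P)-c['xyz'])@M
    return np.c_[q[:,0]/q[:,2]*c['fx']+c['cx'],q[:,1]/q[:,2]*c['fy']+c['cy']]
def crop(src,out,x,y,w,h,k):
    im=src if not isinstance(src,str) else cv2.imread(src)
    o=cv2.resize(im[y:y+h,x:x+w],None,fx=k,fy=k,interpolation=cv2.INTER_CUBIC)
    o=np.clip(255*(o/255.)**.7,0,255).astype('uint8')
    for i in range(0,w,20): cv2.putText(o,str(x+i),(i*k,8),0,.3,(0,255,255),1); cv2.line(o,(i*k,10),(i*k,14),(0,255,255),1)
    for i in range(20,h,20): cv2.putText(o,str(y+i),(0,i*k+3),0,.3,(0,255,255),1)
    cv2.imwrite(out,o)
E
python3 - <<'E'
from h import *
crop('pics/top0.png','pics/t1.png',95,115,160,150,5) if 0 else crop('pics/top0.png','pics/t1.png',95,120,160,150,4)
crop('pics/top0.png','pics/t2.png',220,210,230,90,3)
crop('pics/scene0.png','pics/s1.png',170,150,280,190,2)
a=cv2.imread('pics/t1.png');b=cv2.imread('pics/t2.png')
E
```

```text
(no output)
```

View pics/t1.png

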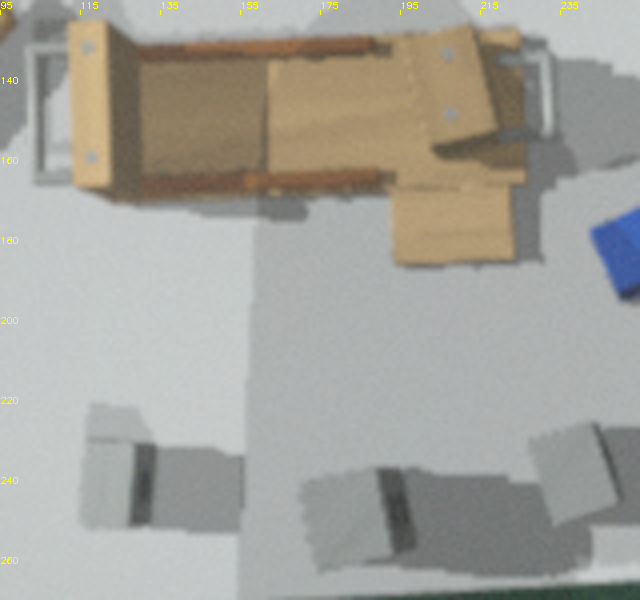

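View pics/t2.png

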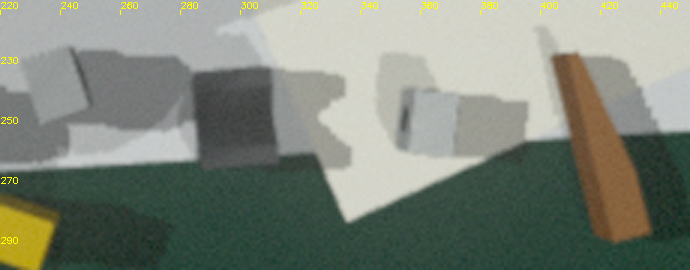

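View pics/s1.png

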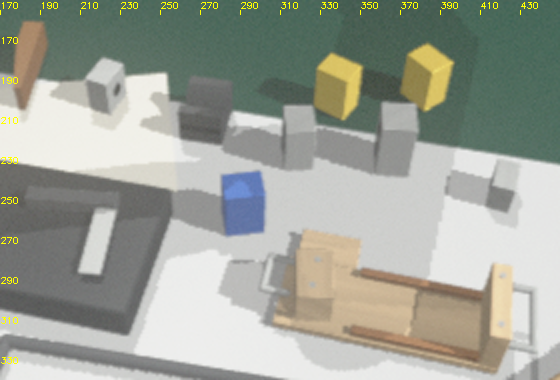

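```bash
cat > m.py <<'E'
from h import *
T1=lambda a:np.array(a)/4.+[95,120]-.375
T2=lambda a:np.array(a)/3.+[220,210]-.333
def rigid(L,W):
    L=np.array(L,float);W=np.array(W)[:,:2];l=L.mean(0);w=W.mean(0)
    A=(L-l);B=(W-w); th=np.arctan2((A[:,0]*B[:,1]-A[:,1]*B[:,0]).sum(),(A*B).sum())
    c,s=np.cos(th),np.sin(th);o=w-np.array([[c,-s],[s,c]])@l
    r=np.linalg.norm((A@np.array([[c,s],[-s,c]]))-B,axis=1)
    return o.round(4),np.degrees(th).round(1),(r*1e3).round(1)
def box(px,z,w,h):  # corners TL,TR,BR,BL in image => (+x,+y),(+x,-y),(-x,-y),(-x,+y)
    return rigid([(w/2,h/2),(w/2,-h/2),(-w/2,-h/2),(-w/2,h/2)],ray('top',px,z))
if __name__=='__main__':
    print('36',box(T1([(85,440),(134,443),(131,526),(80,524)]),.036,.04,.024))
    print('72',box(T1([(299,484),(376,466),(395,551),(319,572)]),.072,.04,.036))
    print('60',box(T1([(528,440),(594,424),(619,500),(553,525)]),.060,.04,.032))
    print('48',box(T2([(411,88),(458,92),(455,158),(406,155)]),.048,.04,.028))
    print('wedge',rigid([(.06,.012),(-.06,.012),(-.06,-.012),(-.02,-.012),(.06,.004)],ray('top',T2([(567,54),(612,242),(651,233),(635,170),(577,53)]),.036)))
    P=np.r_[ray('top',T1([(107,22),(111,187)]),.062),ray('top',T1([(393,265),(515,261),(527,183),(520,28)]),.012)]
    print('tray',rigid([(.038,.082),(-.038,.082),(-.074,-.034),(-.074,-.092),(-.038,-.1),(.038,-.1)],P))
    print(P.round(4))
E
python3 m.py
```

```text
36 (array([0.4603, 0.2584]), np.float64(-3.0), array([0.8, 1.4, 0.8, 1. ]))
72 (array([0.4433, 0.1419]), np.float64(12.8), array([0.8, 0.7, 1.3, 0.6]))
60 (array([0.4618, 0.0424]), np.float64(16.4), array([0.7, 2.1, 1.9, 0.2]))
48 (array([ 0.4336, -0.1883]), np.float64(-5.1), array([0.9, 0.6, 1.2, 1.3]))
wedge (array([ 0.4184, -0.3011]), np.float64(12.5), array([0.8, 0.8, 0.6, 0.5, 1.1]))
tray (array([0.6346, 0.1674]), np.float64(2.2), array([0.5, 0.9, 0.3, 0.9, 0.6, 0.3]))
[[0.669  0.2505 0.062 ]
 [0.5938 0.2487 0.062 ]
 [0.5622 0.1306 0.012 ]
 [0.5633 0.0722 0.012 ]
 [0.601  0.0661 0.012 ]
 [0.6765 0.0686 0.012 ]]
```

>>> apply_moves(steps=[{"translation":[0.1,0.1,0],"rotation":[0,0,0.1]},{"translation":[0.2,0.22,0],"rotation":[0,0,0.2]},{"translation":[0.32,0.36,0],"rotation":[0,0,0.35]},{"translation":[0.45,0.5,0],"rotation":[0,0,0.5]},{"translation":[0.55,0.64,0],"rotation":[0,0,0.64]},{"translation":[0.65,0.78,0],"rotation":[0,0,0.78]},{"translation":[0.74,0.9,0],"rotation":[0,0,0.92]},{"translation":[0.8,1,0],"rotation":[0,0,0.92]},{"translation":[0.8,1,0],"rotation":[0,0,0.92]},{"translation":[0.8,1,0],"rotation":[0,0,0.92]}], jaw=-1, newtons=40)

```text
t: 0.93
eef_pos: [0.4312, -0.3827, 0.2265]
ee_rot: [3.141, 0.0, -2.308]
force: [0.2, -1.2, -0.3]
width: 0.0876
gripper_force: 0.0
```

>>> apply_moves(steps=[{"translation":[0,0.14,0],"rotation":[0,0,0.1]},{"translation":[0,0.28,0],"rotation":[0,0,0.2]},{"translation":[0,0.42,0],"rotation":[0,0,0.35]},{"translation":[0,0.56,0],"rotation":[0,0,0.5]},{"translation":[0,0.7,0],"rotation":[0,0,0.64]},{"translation":[0,0.84,0],"rotation":[0,0,0.78]},{"translation":[0,0.96,0],"rotation":[0,0,0.92]},{"translation":[0,1,0],"rotation":[0,0,0.92]},{"translation":[0,1,0],"rotation":[0,0,0.92]},{"translation":[0,1,0],"rotation":[0,0,0.92]}])

```text
t: 1.77
eef_pos: [0.43, -0.1349, 0.2266]
ee_rot: [-3.142, -0.0, -1.831]
force: [0.1, -0.6, -0.3]
width: 0.0875
gripper_force: 0.0
```

>>> apply_moves(steps=[{"translation":[0,0.14,0],"rotation":[0,0,0.1]},{"translation":[0,0.28,0],"rotation":[0,0,0.2]},{"translation":[0,0.42,0],"rotation":[0,0,0.35]},{"translation":[0,0.56,0],"rotation":[0,0,0.5]},{"translation":[0,0.7,0],"rotation":[0,0,0.64]},{"translation":[0.02,0.84,0],"rotation":[0,0,0.78]},{"translation":[0.05,0.96,0],"rotation":[0,0,0.92]},{"translation":[0.05,1,0],"rotation":[0,0,0.92]},{"translation":[0.05,1,0],"rotation":[0,0,0.92]},{"translation":[0.05,1,0],"rotation":[0,0,0.92]}])

```text
t: 2.6
eef_pos: [0.4427, 0.1145, 0.226]
ee_rot: [3.14, -0.001, -1.35]
force: [-0.8, -0.2, 0.4]
width: 0.0879
gripper_force: 0.0
```

>>> apply_moves(steps=[{"translation":[0,0.06,-0.1],"rotation":[0,0,0]},{"translation":[0,0.108,-0.22],"rotation":[0,0,0]},{"translation":[0,0.108,-0.36],"rotation":[0,0,0]},{"translation":[0,0.108,-0.5],"rotation":[0,0,0]},{"translation":[0,0.108,-0.62],"rotation":[0,0,0]},{"translation":[0,0.108,-0.72],"rotation":[0,0,0]},{"translation":[0,0.108,-0.79],"rotation":[0,0,0]},{"translation":[0,0.108,-0.82],"rotation":[0,0,0]},{"translation":[0,0.108,-0.82],"rotation":[0,0,0]},{"translation":[0,0.108,-0.82],"rotation":[0,0,0]}])

```text
t: 3.43
eef_pos: [0.443, 0.1416, 0.022]
ee_rot: [3.141, -0.0, -1.35]
force: [0.5, 1.1, 0.3]
width: 0.0877
gripper_force: 0.0
```

>>> apply_moves(steps=[{"translation":[0,0,0],"rotation":[0,0,0]},{"translation":[0,0,0],"rotation":[0,0,0]},{"translation":[0,0,0],"rotation":[0,0,0]},{"translation":[0,0,0],"rotation":[0,0,0]},{"translation":[0,0,0],"rotation":[0,0,0]},{"translation":[0,0,0],"rotation":[0,0,0]},{"translation":[0,0,0],"rotation":[0,0,0]},{"translation":[0,0,0],"rotation":[0,0,0]},{"translation":[0,0,0],"rotation":[0,0,0]},{"translation":[0,0,0],"rotation":[0,0,0]}], jaw=1, newtons=40)

```text
t: 4.27
eef_pos: [0.4425, 0.1425, 0.0216]
ee_rot: [-3.142, -0.0, -1.348]
force: [-0.1, 0.5, 2.1]
width: 0.0398
gripper_force: 39.6
```

>>> apply_moves(steps=[{"translation":[0,0,0.06],"rotation":[0,0,0]},{"translation":[0,0,0.16],"rotation":[0,0,0]},{"translation":[0.04,0.02,0.28],"rotation":[0,0,0]},{"translation":[0.15,0.06,0.3],"rotation":[0,0,-0.1]},{"translation":[0.28,0.12,0.3],"rotation":[0,0,-0.2]},{"translation":[0.42,0.18,0.3],"rotation":[0,0,-0.3]},{"translation":[0.55,0.23,0.3],"rotation":[0,0,-0.35]},{"translation":[0.67,0.28,0.3],"rotation":[0,0,-0.35]},{"translation":[0.74,0.31,0.3],"rotation":[0,0,-0.35]},{"translation":[0.758,0.318,0.3],"rotation":[0,0,-0.35]}])

```text
t: 5.1
eef_pos: [0.6339, 0.2226, 0.0939]
ee_rot: [3.14, -0.001, -1.533]
force: [0.3, 0.5, -7.1]
width: 0.0399
gripper_force: 39.7
```

```bash
cat > st.py <<'E'
from h import *
s=get_state();print(s['t'],np.round(s['eef_pos'],4),np.degrees(s['ee_rot']).round(2),s['force'].round(1))
o=np.array([.6346,.1674]);a=np.radians(2.2);c,k=np.cos(a),np.sin(a)
d=s['eef_pos'][:2]-o;print('tray mm',(np.array([c*d[0]+k*d[1],-k*d[0]+c*d[1]])*1e3).round(1))
cv2.imwrite('pics/_t.png',grab_frame('top'));cv2.imwrite('pics/_s.png',grab_frame('scene'))
E
python3 st.py; python3 -c "
from h import *
a=cv2.resize(cv2.imread('pics/_t.png')[110:210,90:260],None,fx=4,fy=4);b=cv2.resize(cv2.imread('pics/_s.png')[230:350,250:450],None,fx=3.4,fy=3.4)
b=b[:200] if 0 else cv2.resize(b,(340,204)) ;
crop('pics/_s.png','pics/v1.png',250,210,200,140,4)"
```

```text
5.1 [0.6339 0.2226 0.0939] [ 1.7989e+02 -6.0000e-02 -8.7810e+01] [ 0.3  0.5 -7.1]
tray mm [ 1.4 55.2]
```

View pics/v1.png

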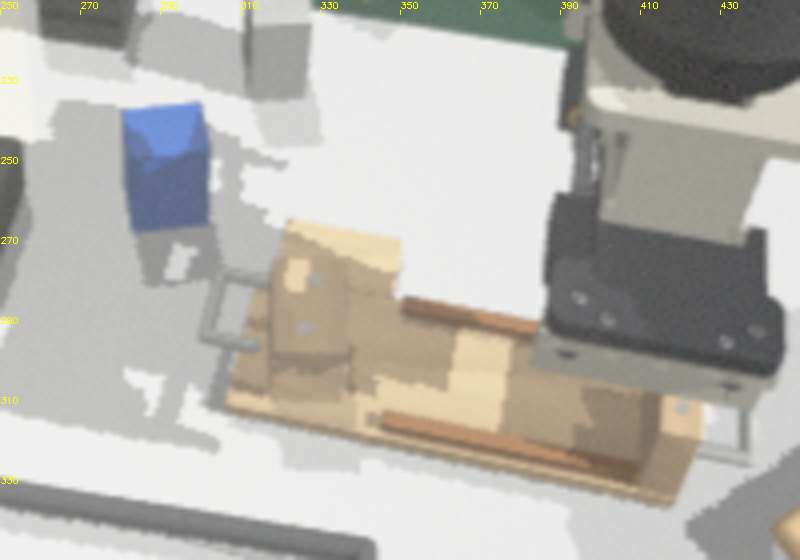

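>>> apply_moves(steps=[{"translation":[0,0,-0.04],"rotation":[0,0,0]},{"translation":[0,0,-0.1],"rotation":[0,0,0]},{"translation":[0,0,-0.16],"rotation":[0,0,0]},{"translation":[0,0,-0.2],"rotation":[0,0,0]},{"translation":[0,0,-0.22],"rotation":[0,0,0]},{"translation":[0,0,-0.235],"rotation":[0,0,0]},{"translation":[0,0,-0.24],"rotation":[0,0,0]},{"translation":[0,0,-0.244],"rotation":[0,0,0]},{"translation":[0,0,-0.248],"rotation":[0,0,0]},{"translation":[0,0,-0.248],"rotation":[0,0,0]}])

```text
t: 6.03
eef_pos: [0.6323, 0.2221, 0.035]
ee_rot: [-3.141, 0.0, -1.532]
force: [-0.6, 0.5, -7.7]
width: 0.0401
gripper_force: 39.7
```

>>> apply_moves(steps=[{"translation":[0,0.01,0],"rotation":[0,0,0]},{"translation":[0,0.015,0],"rotation":[0,0,0]},{"translation":[0,0.02,0],"rotation":[0,0,0]},{"translation":[0,0.024,0],"rotation":[0,0,0]},{"translation":[0,0.028,0],"rotation":[0,0,0]},{"translation":[0,0.032,0],"rotation":[0,0,0]},{"translation":[0,0.034,0],"rotation":[0,0,0]},{"translation":[0,0.036,0],"rotation":[0,0,0]},{"translation":[0,0.036,0],"rotation":[0,0,0]},{"translation":[0,0.036,0],"rotation":[0,0,0]}])

```text
t: 6.87
eef_pos: [0.632, 0.2309, 0.0345]
ee_rot: [3.142, -0.0, -1.532]
force: [-0.2, 0.1, -7.2]
width: 0.0397
gripper_force: 39.7
```

>>> apply_moves(steps=[{"translation":[0,0,-0.003],"rotation":[0,0,0]},{"translation":[0,0,-0.005],"rotation":[0,0,0]},{"translation":[0,0.002,-0.005],"rotation":[0,0,0]},{"translation":[0,0.004,-0.005],"rotation":[0,0,0]},{"translation":[0,0.006,-0.005],"rotation":[0,0,0]},{"translation":[0,0.006,-0.005],"rotation":[0,0,0]},{"translation":[0,0.006,-0.005],"rotation":[0,0,0]},{"translation":[0,0.006,-0.005],"rotation":[0,0,0]},{"translation":[0,0.006,-0.005],"rotation":[0,0,0]},{"translation":[0,0.006,-0.005],"rotation":[0,0,0]}])

```text
t: 7.7
eef_pos: [0.6321, 0.2311, 0.0337]
ee_rot: [3.141, -0.002, -1.532]
force: [0.5, -7.4, -1.9]
width: 0.0402
gripper_force: 39.6
```

```bash
python3 - <<'E'
from h import *
im=cv2.imread('pics/top0.png');hsv=cv2.cvtColor(im,cv2.COLOR_BGR2HSV)
m=cv2.inRange(hsv,(105,120,40),(130,255,255));m[:,:150]=0
c=max(cv2.findContours(m,0,2)[0],key=cv2.contourArea);b=cv2.boxPoints(cv2.minAreaRect(c));print(b,ray('top',b,.06).round(3),ray('top',b,0).round(3))
a=np.radians(16.4)
for l in(.02,.025,.046,.067):print(l,(np.array([.4618,.0424])+l*np.array([np.cos(a),np.sin(a)])).round(3))
E
```

```text
[[242.06165 177.3356 ]
 [261.42465 168.53424]
 [268.99313 185.18494]
 [249.63013 193.9863 ]] [[ 0.571  0.034  0.06 ]
 [ 0.587 -0.002  0.06 ]
 [ 0.556 -0.015  0.06 ]
 [ 0.541  0.02   0.06 ]] [[ 0.579  0.037  0.   ]
 [ 0.596 -0.001  0.   ]
 [ 0.563 -0.016  0.   ]
 [ 0.546  0.023  0.   ]]
0.02 [0.481 0.048]
0.025 [0.486 0.049]
0.046 [0.506 0.055]
0.067 [0.526 0.061]
```

>>> apply_moves(steps=[{"translation":[0,0,0],"rotation":[0,0,0]},{"translation":[0,0,0],"rotation":[0,0,0]},{"translation":[0,0,0],"rotation":[0,0,0]},{"translation":[0,0,0],"rotation":[0,0,0]},{"translation":[0,0,0.06],"rotation":[0,0,0]},{"translation":[0,0,0.16],"rotation":[0,0,0]},{"translation":[0,0,0.28],"rotation":[0,0,0]},{"translation":[0,0,0.38],"rotation":[0,0,0]},{"translation":[0,0,0.44],"rotation":[0,0,0]},{"translation":[0,0,0.44],"rotation":[0,0,0]}], jaw=-0.2)

```text
t: 8.53
eef_pos: [0.6343, 0.2339, 0.1484]
ee_rot: [-3.135, 0.003, -1.531]
force: [0.8, 0.7, 1.2]
width: 0.0524
gripper_force: 0.0
```

>>> apply_moves(steps=[{"translation":[-0.06,-0.07,0],"rotation":[0,0,0.05]},{"translation":[-0.16,-0.17,0],"rotation":[0,0,0.1]},{"translation":[-0.26,-0.28,0],"rotation":[0,0,0.2]},{"translation":[-0.36,-0.39,0],"rotation":[0,0,0.3]},{"translation":[-0.46,-0.5,0],"rotation":[0,0,0.4]},{"translation":[-0.56,-0.61,0],"rotation":[0,0,0.473]},{"translation":[-0.64,-0.71,0],"rotation":[0,0,0.473]},{"translation":[-0.681,-0.758,0],"rotation":[0,0,0.473]},{"translation":[-0.681,-0.758,0],"rotation":[0,0,0.473]},{"translation":[-0.681,-0.758,0],"rotation":[0,0,0.473]}])

```text
t: 9.37
eef_pos: [0.462, 0.0429, 0.1439]
ee_rot: [-3.14, 0.0, -1.285]
force: [0.4, 1.0, -0.0]
width: 0.0528
gripper_force: 0.0
```

>>> apply_moves(steps=[{"translation":[0,0,-0.06],"rotation":[0,0,0]},{"translation":[0,0,-0.16],"rotation":[0,0,0]},{"translation":[0,0,-0.28],"rotation":[0,0,0]},{"translation":[0,0,-0.38],"rotation":[0,0,0]},{"translation":[0,0,-0.46],"rotation":[0,0,0]},{"translation":[0,0,-0.5],"rotation":[0,0,0]},{"translation":[0,0,-0.516],"rotation":[0,0,0]},{"translation":[0,0,-0.516],"rotation":[0,0,0]},{"translation":[0,0,-0.516],"rotation":[0,0,0]},{"translation":[0,0,-0.516],"rotation":[0,0,0]}])

```text
t: 10.2
eef_pos: [0.4627, 0.0436, 0.015]
ee_rot: [-3.14, 0.0, -1.284]
force: [-0.2, -0.3, -0.6]
width: 0.0525
gripper_force: 0.0
```

>>> apply_moves(steps=[{"translation":[0,0,0],"rotation":[0,0,0]},{"translation":[0,0,0],"rotation":[0,0,0]},{"translation":[0,0,0],"rotation":[0,0,0]},{"translation":[0,0,0],"rotation":[0,0,0]},{"translation":[0,0,0],"rotation":[0,0,0]},{"translation":[0,0,0],"rotation":[0,0,0]},{"translation":[0,0,0],"rotation":[0,0,0]},{"translation":[0,0,0],"rotation":[0,0,0]},{"translation":[0,0,0],"rotation":[0,0,0]},{"translation":[0,0,0],"rotation":[0,0,0]}], jaw=1, newtons=40)

```text
t: 11.03
eef_pos: [0.4617, 0.043, 0.0149]
ee_rot: [-3.141, 0.0, -1.284]
force: [-2.8, 0.9, 6.7]
width: 0.0401
gripper_force: 39.7
```

>>> apply_moves(steps=[{"translation":[0,0,0.06],"rotation":[0,0,0]},{"translation":[0,0,0.16],"rotation":[0,0,0]},{"translation":[0.04,0.03,0.28],"rotation":[0,0,-0.05]},{"translation":[0.14,0.12,0.3],"rotation":[0,0,-0.1]},{"translation":[0.25,0.21,0.3],"rotation":[0,0,-0.2]},{"translation":[0.37,0.31,0.3],"rotation":[0,0,-0.3]},{"translation":[0.49,0.41,0.3],"rotation":[0,0,-0.4]},{"translation":[0.6,0.5,0.3],"rotation":[0,0,-0.473]},{"translation":[0.66,0.555,0.3],"rotation":[0,0,-0.473]},{"translation":[0.687,0.578,0.3],"rotation":[0,0,-0.473]}])

```text
t: 11.87
eef_pos: [0.635, 0.1893, 0.0876]
ee_rot: [3.141, -0.0, -1.532]
force: [0.3, 1.0, -5.5]
width: 0.04
gripper_force: 39.7
```

>>> apply_moves(steps=[{"translation":[0,0,-0.04],"rotation":[0,0,0]},{"translation":[0,0,-0.1],"rotation":[0,0,0]},{"translation":[0,0,-0.16],"rotation":[0,0,0]},{"translation":[0,0,-0.2],"rotation":[0,0,0]},{"translation":[0,0,-0.22],"rotation":[0,0,0]},{"translation":[0,0,-0.235],"rotation":[0,0,0]},{"translation":[0,0,-0.245],"rotation":[0,0,0]},{"translation":[0,0,-0.25],"rotation":[0,0,0]},{"translation":[0,0,-0.252],"rotation":[0,0,0]},{"translation":[0,0,-0.252],"rotation":[0,0,0]}])

```text
t: 12.7
eef_pos: [0.6338, 0.1876, 0.027]
ee_rot: [-3.141, 0.0, -1.532]
force: [-0.8, 0.1, -4.9]
width: 0.04
gripper_force: 39.7
```

>>> apply_moves(steps=[{"translation":[0,0.01,0],"rotation":[0,0,0]},{"translation":[0,0.018,0],"rotation":[0,0,0]},{"translation":[0,0.025,-0.002],"rotation":[0,0,0]},{"translation":[0,0.03,-0.004],"rotation":[0,0,0]},{"translation":[-0.001,0.034,-0.004],"rotation":[0,0,0]},{"translation":[-0.001,0.038,-0.004],"rotation":[0,0,0]},{"translation":[-0.001,0.041,-0.004],"rotation":[0,0,0]},{"translation":[-0.001,0.044,-0.004],"rotation":[0,0,0]},{"translation":[-0.001,0.046,-0.004],"rotation":[0,0,0]},{"translation":[-0.001,0.046,-0.004],"rotation":[0,0,0]}])

```text
t: 13.53
eef_pos: [0.6344, 0.1974, 0.027]
ee_rot: [-3.14, -0.002, -1.532]
force: [1.6, -10.2, 6.1]
width: 0.0399
gripper_force: 39.7
```

>>> apply_moves(steps=[{"translation":[0,0,0],"rotation":[0,0,0]},{"translation":[0,0,0],"rotation":[0,0,0]},{"translation":[0,0,0],"rotation":[0,0,0]},{"translation":[0,0,0],"rotation":[0,0,0]},{"translation":[0,0,0.06],"rotation":[0,0,0]},{"translation":[0,0,0.16],"rotation":[0,0,0]},{"translation":[0,0,0.28],"rotation":[0,0,0]},{"translation":[0,0,0.38],"rotation":[0,0,0]},{"translation":[0,0,0.44],"rotation":[0,0,0]},{"translation":[0,0,0.44],"rotation":[0,0,0]}], jaw=-0.25)

```text
t: 14.37
eef_pos: [0.6355, 0.2004, 0.14]
ee_rot: [-3.135, 0.003, -1.531]
force: [0.4, 0.5, 0.1]
width: 0.0549
gripper_force: 0.0
```

>>> apply_moves(steps=[{"translation":[-0.03,-0.06,0],"rotation":[0,0,0]},{"translation":[-0.08,-0.15,0],"rotation":[0,0,0]},{"translation":[-0.14,-0.27,0],"rotation":[0,0,-0.05]},{"translation":[-0.21,-0.41,0],"rotation":[0,0,-0.1]},{"translation":[-0.28,-0.55,0],"rotation":[0,0,-0.15]},{"translation":[-0.35,-0.69,0],"rotation":[0,0,-0.2]},{"translation":[-0.42,-0.83,0],"rotation":[0,0,-0.243]},{"translation":[-0.48,-0.95,0],"rotation":[0,0,-0.243]},{"translation":[-0.5,-1,0],"rotation":[0,0,-0.243]},{"translation":[-0.5,-1,0],"rotation":[0,0,-0.243]}])

```text
t: 15.2
eef_pos: [0.5067, -0.0531, 0.1352]
ee_rot: [3.141, 0.0, -1.662]
force: [0.2, 0.3, 0.2]
width: 0.055
gripper_force: 0.0
```

>>> apply_moves(steps=[{"translation":[-0.05,-0.08,0],"rotation":[0,0,0]},{"translation":[-0.12,-0.2,0],"rotation":[0,0,0]},{"translation":[-0.2,-0.34,0],"rotation":[0,0,0]},{"translation":[-0.27,-0.46,0],"rotation":[0,0,0]},{"translation":[-0.3,-0.53,0],"rotation":[0,0,0]},{"translation":[-0.302,-0.549,0],"rotation":[0,0,0]},{"translation":[-0.302,-0.549,0],"rotation":[0,0,0]},{"translation":[-0.302,-0.549,0],"rotation":[0,0,0]},{"translation":[-0.302,-0.549,0],"rotation":[0,0,0]},{"translation":[-0.302,-0.549,0],"rotation":[0,0,0]}])

```text
t: 16.03
eef_pos: [0.4335, -0.1874, 0.1352]
ee_rot: [-3.142, 0.0, -1.658]
force: [-0.2, -0.1, 0.8]
width: 0.0546
gripper_force: 0.0
```

>>> apply_moves(steps=[{"translation":[0,-0.002,-0.06],"rotation":[0,0,0]},{"translation":[0,-0.003,-0.16],"rotation":[0,0,0]},{"translation":[0,-0.003,-0.28],"rotation":[0,0,0]},{"translation":[0,-0.003,-0.38],"rotation":[0,0,0]},{"translation":[0,-0.003,-0.45],"rotation":[0,0,0]},{"translation":[0,-0.003,-0.481],"rotation":[0,0,0]},{"translation":[0,-0.003,-0.481],"rotation":[0,0,0]},{"translation":[0,-0.003,-0.481],"rotation":[0,0,0]},{"translation":[0,-0.003,-0.481],"rotation":[0,0,0]},{"translation":[0,-0.003,-0.481],"rotation":[0,0,0]}])

```text
t: 16.87
eef_pos: [0.4339, -0.189, 0.0163]
ee_rot: [-3.139, 0.0, -1.659]
force: [-0.1, -0.2, 0.1]
width: 0.0548
gripper_force: 0.0
```

>>> apply_moves(steps=[{"translation":[0,0,0],"rotation":[0,0,0]},{"translation":[0,0,0],"rotation":[0,0,0]},{"translation":[0,0,0],"rotation":[0,0,0]},{"translation":[0,0,0],"rotation":[0,0,0]},{"translation":[0,0,0],"rotation":[0,0,0]},{"translation":[0,0,0],"rotation":[0,0,0]},{"translation":[0,0,0],"rotation":[0,0,0]},{"translation":[0,0,0],"rotation":[0,0,0]},{"translation":[0,0,0],"rotation":[0,0,0]},{"translation":[0,0,0],"rotation":[0,0,0]}], jaw=1, newtons=40)

```text
t: 17.7
eef_pos: [0.4336, -0.1891, 0.0157]
ee_rot: [-3.14, -0.0, -1.659]
force: [0.3, 2.7, 6.9]
width: 0.0403
gripper_force: 39.5
```

>>> apply_moves(steps=[{"translation":[0,0,0.06],"rotation":[0,0,0]},{"translation":[0,0,0.16],"rotation":[0,0,0]},{"translation":[0,0.02,0.28],"rotation":[0,0,0]},{"translation":[0.03,0.08,0.35],"rotation":[0,0,0]},{"translation":[0.08,0.18,0.36],"rotation":[0,0,0]},{"translation":[0.14,0.3,0.36],"rotation":[0,0,0.05]},{"translation":[0.2,0.43,0.36],"rotation":[0,0,0.1]},{"translation":[0.27,0.55,0.36],"rotation":[0,0,0.15]},{"translation":[0.34,0.65,0.36],"rotation":[0,0,0.2]},{"translation":[0.36,0.7,0.36],"rotation":[0,0,0.242]}])

```text
t: 18.53
eef_pos: [0.5245, -0.0114, 0.1046]
ee_rot: [-3.141, 0.0, -1.529]
force: [1.3, 0.0, -4.0]
width: 0.0401
gripper_force: 39.5
```

>>> apply_moves(steps=[{"translation":[0.04,0.06,0],"rotation":[0,0,0]},{"translation":[0.1,0.15,0],"rotation":[0,0,0]},{"translation":[0.17,0.26,0],"rotation":[0,0,0]},{"translation":[0.24,0.37,0],"rotation":[0,0,0]},{"translation":[0.31,0.48,0],"rotation":[0,0,0]},{"translation":[0.37,0.58,0],"rotation":[0,0,0]},{"translation":[0.42,0.65,0],"rotation":[0,0,0]},{"translation":[0.446,0.686,0],"rotation":[0,0,0]},{"translation":[0.446,0.686,0],"rotation":[0,0,0]},{"translation":[0.446,0.686,0],"rotation":[0,0,0]}])

```text
t: 19.37
eef_pos: [0.6335, 0.1571, 0.1039]
ee_rot: [3.139, -0.001, -1.533]
force: [-0.3, -0.9, -4.4]
width: 0.0397
gripper_force: 39.5
```

>>> apply_moves(steps=[{"translation":[0.004,0,-0.06],"rotation":[0,0,0]},{"translation":[0.004,0,-0.14],"rotation":[0,0,0]},{"translation":[0.004,0,-0.2],"rotation":[0,0,0]},{"translation":[0.004,0,-0.25],"rotation":[0,0,0]},{"translation":[0.004,0,-0.275],"rotation":[0,0,0]},{"translation":[0.004,0,-0.29],"rotation":[0,0,0]},{"translation":[0.004,0,-0.298],"rotation":[0,0,0]},{"translation":[0.004,0,-0.302],"rotation":[0,0,0]},{"translation":[0.004,0,-0.302],"rotation":[0,0,0]},{"translation":[0.004,0,-0.302],"rotation":[0,0,0]}])

```text
t: 20.2
eef_pos: [0.6357, 0.1576, 0.0303]
ee_rot: [-3.141, 0.0, -1.532]
force: [-0.2, -0.1, -4.0]
width: 0.0398
gripper_force: 39.5
```

>>> apply_moves(steps=[{"translation":[0,0.01,0],"rotation":[0,0,0]},{"translation":[0,0.019,0],"rotation":[0,0,0]},{"translation":[0,0.027,-0.002],"rotation":[0,0,0]},{"translation":[0,0.033,-0.004],"rotation":[0,0,0]},{"translation":[-0.001,0.037,-0.004],"rotation":[0,0,0]},{"translation":[-0.001,0.041,-0.004],"rotation":[0,0,0]},{"translation":[-0.001,0.044,-0.004],"rotation":[0,0,0]},{"translation":[-0.001,0.047,-0.004],"rotation":[0,0,0]},{"translation":[-0.001,0.049,-0.004],"rotation":[0,0,0]},{"translation":[-0.001,0.049,-0.004],"rotation":[0,0,0]}])

```text
t: 21.03
eef_pos: [0.6347, 0.1676, 0.0285]
ee_rot: [3.14, -0.003, -1.533]
force: [1.7, -8.8, -2.2]
width: 0.0398
gripper_force: 39.4
```

>>> apply_moves(steps=[{"translation":[0,0,-0.003],"rotation":[0,0,0]},{"translation":[0,0,-0.003],"rotation":[0,0,0]},{"translation":[0,0,-0.003],"rotation":[0,0,0]},{"translation":[0,0,-0.003],"rotation":[0,0,0]},{"translation":[0,0,0.06],"rotation":[0,0,0]},{"translation":[0,0,0.16],"rotation":[0,0,0]},{"translation":[0,0,0.28],"rotation":[0,0,0]},{"translation":[0,0,0.38],"rotation":[0,0,0]},{"translation":[0,0,0.44],"rotation":[0,0,0]},{"translation":[0,0,0.44],"rotation":[0,0,0]}], jaw=-0.25)

```text
t: 21.87
eef_pos: [0.6374, 0.171, 0.1435]
ee_rot: [-3.134, 0.003, -1.531]
force: [-0.5, 0.7, -0.3]
width: 0.0549
gripper_force: 0.0
```

>>> apply_moves(steps=[{"translation":[-0.06,0.03,0],"rotation":[0,0,0]},{"translation":[-0.15,0.08,0],"rotation":[0,0,0]},{"translation":[-0.26,0.13,0],"rotation":[0,0,-0.05]},{"translation":[-0.38,0.19,0],"rotation":[0,0,-0.1]},{"translation":[-0.5,0.25,0],"rotation":[0,0,-0.15]},{"translation":[-0.6,0.31,0],"rotation":[0,0,-0.173]},{"translation":[-0.67,0.34,0],"rotation":[0,0,-0.173]},{"translation":[-0.698,0.356,0],"rotation":[0,0,-0.173]},{"translation":[-0.698,0.356,0],"rotation":[0,0,-0.173]},{"translation":[-0.698,0.356,0],"rotation":[0,0,-0.173]}])

```text
t: 22.7
eef_pos: [0.4607, 0.2592, 0.1388]
ee_rot: [-3.141, 0.0, -1.622]
force: [0.7, -0.5, 0.0]
width: 0.0542
gripper_force: 0.0
```

```bash
python3 st.py; python3 -c "
from h import *
crop('pics/_t.png','pics/v2.png',95,110,160,150,4)"
```

```text
22.7 [0.4607 0.2592 0.1388] [-1.7997e+02  3.0000e-02 -9.2910e+01] [ 0.7 -0.5  0. ]
tray mm [-170.2   98.4]
```

View pics/v2.png

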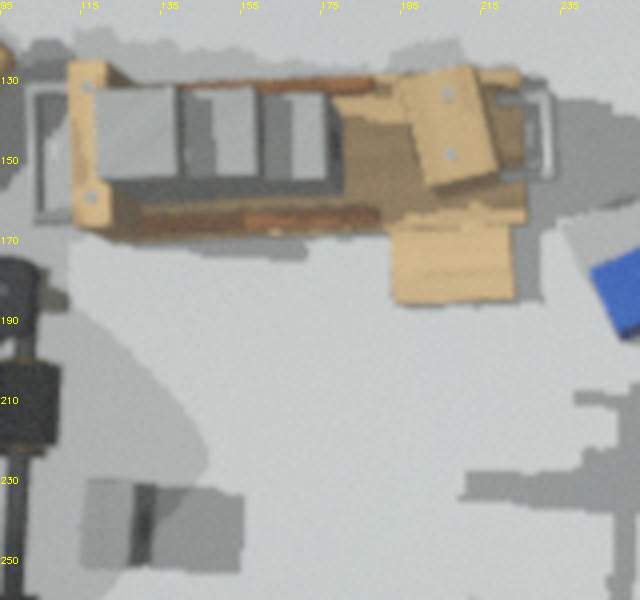

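>>> apply_moves(steps=[{"translation":[0,-0.002,-0.06],"rotation":[0,0,0]},{"translation":[0,-0.003,-0.16],"rotation":[0,0,0]},{"translation":[0,-0.003,-0.28],"rotation":[0,0,0]},{"translation":[0,-0.003,-0.38],"rotation":[0,0,0]},{"translation":[0,-0.003,-0.46],"rotation":[0,0,0]},{"translation":[0,-0.003,-0.495],"rotation":[0,0,0]},{"translation":[0,-0.003,-0.507],"rotation":[0,0,0]},{"translation":[0,-0.003,-0.507],"rotation":[0,0,0]},{"translation":[0,-0.003,-0.507],"rotation":[0,0,0]},{"translation":[0,-0.003,-0.507],"rotation":[0,0,0]}])

```text
t: 23.63
eef_pos: [0.4614, 0.2586, 0.013]
ee_rot: [-3.14, 0.002, -1.623]
force: [0.6, 0.1, -0.1]
width: 0.0548
gripper_force: 0.0
```

>>> apply_moves(steps=[{"translation":[0,0,0],"rotation":[0,0,0]},{"translation":[0,0,0],"rotation":[0,0,0]},{"translation":[0,0,0],"rotation":[0,0,0]},{"translation":[0,0,0],"rotation":[0,0,0]},{"translation":[0,0,0],"rotation":[0,0,0]},{"translation":[0,0,0],"rotation":[0,0,0]},{"translation":[0,0,0],"rotation":[0,0,0]},{"translation":[0,0,0],"rotation":[0,0,0]},{"translation":[0,0,0],"rotation":[0,0,0]},{"translation":[0,0,0],"rotation":[0,0,0]}], jaw=1, newtons=40)

```text
t: 24.47
eef_pos: [0.4607, 0.2582, 0.0125]
ee_rot: [-3.141, 0.001, -1.623]
force: [-1.5, -0.5, 6.6]
width: 0.0399
gripper_force: 39.8
```

>>> apply_moves(steps=[{"translation":[0,0,0.06],"rotation":[0,0,0]},{"translation":[0,0,0.16],"rotation":[0,0,0]},{"translation":[0.02,-0.03,0.28],"rotation":[0,0,0]},{"translation":[0.07,-0.1,0.36],"rotation":[0,0,0]},{"translation":[0.15,-0.18,0.36],"rotation":[0,0,0.05]},{"translation":[0.26,-0.27,0.36],"rotation":[0,0,0.1]},{"translation":[0.38,-0.36,0.36],"rotation":[0,0,0.15]},{"translation":[0.5,-0.44,0.36],"rotation":[0,0,0.17]},{"translation":[0.62,-0.48,0.36],"rotation":[0,0,0.17]},{"translation":[0.7,-0.487,0.36],"rotation":[0,0,0.17]}])

```text
t: 25.3
eef_pos: [0.6374, 0.1338, 0.1013]
ee_rot: [3.141, -0.0, -1.536]
force: [0.9, 0.9, -2.5]
width: 0.0398
gripper_force: 39.8
```

>>> apply_moves(steps=[{"translation":[0,0,0],"rotation":[0,0,0]},{"translation":[0,0,-0.04],"rotation":[0,0,0]},{"translation":[0,0,-0.12],"rotation":[0,0,0]},{"translation":[0,0,-0.2],"rotation":[0,0,0]},{"translation":[0,0,-0.25],"rotation":[0,0,0]},{"translation":[0,0,-0.28],"rotation":[0,0,0]},{"translation":[0,0,-0.295],"rotation":[0,0,0]},{"translation":[0,0,-0.304],"rotation":[0,0,0]},{"translation":[0,0,-0.308],"rotation":[0,0,0]},{"translation":[0,0,-0.308],"rotation":[0,0,0]}])

```text
t: 26.13
eef_pos: [0.6359, 0.1365, 0.0254]
ee_rot: [-3.141, 0.0, -1.534]
force: [0.4, 0.1, -2.1]
width: 0.0398
gripper_force: 39.8
```

>>> apply_moves(steps=[{"translation":[0,0.006,0],"rotation":[0,0,0]},{"translation":[0,0.01,0],"rotation":[0,0,0]},{"translation":[0,0.014,-0.002],"rotation":[0,0,0]},{"translation":[0,0.018,-0.004],"rotation":[0,0,0]},{"translation":[0,0.02,-0.004],"rotation":[0,0,0]},{"translation":[0,0.023,-0.004],"rotation":[0,0,0]},{"translation":[0,0.026,-0.004],"rotation":[0,0,0]},{"translation":[0,0.029,-0.004],"rotation":[0,0,0]},{"translation":[0,0.03,-0.004],"rotation":[0,0,0]},{"translation":[0,0.03,-0.004],"rotation":[0,0,0]}])

```text
t: 26.97
eef_pos: [0.6358, 0.1408, 0.0245]
ee_rot: [3.141, -0.003, -1.534]
force: [3.1, -13.8, 3.7]
width: 0.0396
gripper_force: 39.7
```

>>> apply_moves(steps=[{"translation":[0,0,0],"rotation":[0,0,0]},{"translation":[0,0,0],"rotation":[0,0,0]},{"translation":[0,0,0],"rotation":[0,0,0]},{"translation":[0,0,0],"rotation":[0,0,0]},{"translation":[0,0,0.06],"rotation":[0,0,0]},{"translation":[0,0,0.16],"rotation":[0,0,0]},{"translation":[0,0,0.28],"rotation":[0,0,0]},{"translation":[0,0,0.38],"rotation":[0,0,0]},{"translation":[0,0,0.46],"rotation":[0,0,0]},{"translation":[0,0,0.46],"rotation":[0,0,0]}], jaw=-0.25)

```text
t: 27.8
eef_pos: [0.6381, 0.1451, 0.1442]
ee_rot: [-3.134, 0.003, -1.533]
force: [1.1, -0.1, 0.1]
width: 0.0548
gripper_force: 0.0
```

>>> apply_moves(steps=[{"translation":[-0.04,-0.08,0],"rotation":[0,0,-0.05]},{"translation":[-0.1,-0.18,0],"rotation":[0,0,-0.15]},{"translation":[-0.16,-0.3,0],"rotation":[0,0,-0.27]},{"translation":[-0.22,-0.42,0],"rotation":[0,0,-0.4]},{"translation":[-0.29,-0.55,0],"rotation":[0,0,-0.53]},{"translation":[-0.36,-0.68,0],"rotation":[0,0,-0.66]},{"translation":[-0.43,-0.81,0],"rotation":[0,0,-0.79]},{"translation":[-0.48,-0.91,0],"rotation":[0,0,-0.9]},{"translation":[-0.5,-0.95,0],"rotation":[0,0,-0.95]},{"translation":[-0.5,-0.95,0],"rotation":[0,0,-0.95]}])

```text
t: 28.63
eef_pos: [0.5093, -0.0954, 0.1388]
ee_rot: [3.141, 0.0, -2.035]
force: [-0.6, 0.4, -0.0]
width: 0.0547
gripper_force: 0.0
```

>>> apply_moves(steps=[{"translation":[-0.04,-0.07,0],"rotation":[0,0,-0.05]},{"translation":[-0.1,-0.17,0],"rotation":[0,0,-0.15]},{"translation":[-0.16,-0.28,0],"rotation":[0,0,-0.27]},{"translation":[-0.22,-0.38,0],"rotation":[0,0,-0.4]},{"translation":[-0.29,-0.5,0],"rotation":[0,0,-0.53]},{"translation":[-0.36,-0.62,0],"rotation":[0,0,-0.66]},{"translation":[-0.43,-0.73,0],"rotation":[0,0,-0.79]},{"translation":[-0.5,-0.82,0],"rotation":[0,0,-0.9]},{"translation":[-0.526,-0.861,0],"rotation":[0,0,-0.95]},{"translation":[-0.526,-0.861,0],"rotation":[0,0,-0.95]}])

```text
t: 29.47
eef_pos: [0.3786, -0.3102, 0.1386]
ee_rot: [3.141, -0.0, -2.531]
force: [0.3, -0.3, 0.7]
width: 0.0549
gripper_force: 0.0
```

>>> apply_moves(steps=[{"translation":[0,0,-0.03],"rotation":[0,0,-0.1]},{"translation":[0,0,-0.06],"rotation":[0,0,-0.25]},{"translation":[0,0,-0.1],"rotation":[0,0,-0.4]},{"translation":[0,0,-0.14],"rotation":[0,0,-0.55]},{"translation":[0,0,-0.18],"rotation":[0,0,-0.68]},{"translation":[0,0,-0.2],"rotation":[0,0,-0.755]},{"translation":[0,0,-0.2],"rotation":[0,0,-0.755]},{"translation":[0,0,-0.2],"rotation":[0,0,-0.755]},{"translation":[0,0,-0.2],"rotation":[0,0,-0.755]},{"translation":[0,0,-0.2],"rotation":[0,0,-0.755]}])

```text
t: 30.3
eef_pos: [0.3798, -0.3089, 0.0893]
ee_rot: [-3.141, 0.001, -2.922]
force: [-0.6, -0.6, -0.8]
width: 0.0546
gripper_force: 0.0
```

>>> apply_moves(steps=[{"translation":[0,0,-0.04],"rotation":[0,0,0]},{"translation":[0,0,-0.1],"rotation":[0,0,0]},{"translation":[0,0,-0.17],"rotation":[0,0,0]},{"translation":[0,0,-0.24],"rotation":[0,0,0]},{"translation":[0,0,-0.29],"rotation":[0,0,0]},{"translation":[0,0,-0.315],"rotation":[0,0,0]},{"translation":[0,0,-0.322],"rotation":[0,0,0]},{"translation":[0,0,-0.322],"rotation":[0,0,0]},{"translation":[0,0,-0.322],"rotation":[0,0,0]},{"translation":[0,0,-0.322],"rotation":[0,0,0]}])

```text
t: 31.13
eef_pos: [0.3797, -0.3093, 0.0092]
ee_rot: [-3.141, 0.001, -2.924]
force: [-0.1, -0.8, -0.1]
width: 0.0551
gripper_force: 0.0
```

>>> apply_moves(steps=[{"translation":[0,0,0],"rotation":[0,0,0]},{"translation":[0,0,0],"rotation":[0,0,0]},{"translation":[0,0,0],"rotation":[0,0,0]},{"translation":[0,0,0],"rotation":[0,0,0]},{"translation":[0,0,0],"rotation":[0,0,0]},{"translation":[0,0,0],"rotation":[0,0,0]},{"translation":[0,0,0],"rotation":[0,0,0]},{"translation":[0,0,0],"rotation":[0,0,0]},{"translation":[0,0,0],"rotation":[0,0,0]},{"translation":[0,0,0],"rotation":[0,0,0]}], jaw=1, newtons=50)

```text
t: 31.97
eef_pos: [0.3791, -0.3091, 0.0084]
ee_rot: [-3.141, 0.0, -2.924]
force: [-0.4, -0.1, 3.2]
width: 0.0238
gripper_force: 49.8
```

```bash
python3 st.py
```

```text
31.9667 [ 0.3791 -0.3091  0.0084] [-1.7999e+02  1.0000e-02 -1.6754e+02] [-0.4 -0.1  3.2]
tray mm [-273.6 -466.4]
```

>>> apply_moves(steps=[{"translation":[0,0,0.08],"rotation":[0,0,0]},{"translation":[0,0,0.2],"rotation":[0,0,0]},{"translation":[0,0.04,0.32],"rotation":[0,0,0]},{"translation":[0.02,0.12,0.36],"rotation":[0,0,0]},{"translation":[0.05,0.22,0.36],"rotation":[0,0,-0.05]},{"translation":[0.08,0.33,0.36],"rotation":[0,0,-0.1]},{"translation":[0.11,0.44,0.36],"rotation":[0,0,-0.15]},{"translation":[0.13,0.55,0.36],"rotation":[0,0,-0.2]},{"translation":[0.15,0.64,0.36],"rotation":[0,0,-0.25]},{"translation":[0.15,0.68,0.36],"rotation":[0,0,-0.3]}])

```text
t: 32.9
eef_pos: [0.4171, -0.137, 0.0983]
ee_rot: [3.141, 0.0, -3.081]
force: [1.4, 0.6, -0.4]
width: 0.024
gripper_force: 49.8
```

>>> apply_moves(steps=[{"translation":[0.03,0.07,0],"rotation":[0,0,-0.042]},{"translation":[0.08,0.17,0],"rotation":[0,0,-0.042]},{"translation":[0.13,0.3,0],"rotation":[0,0,-0.042]},{"translation":[0.18,0.44,0],"rotation":[0,0,-0.042]},{"translation":[0.23,0.58,0],"rotation":[0,0,-0.042]},{"translation":[0.28,0.72,0],"rotation":[0,0,-0.042]},{"translation":[0.33,0.85,0],"rotation":[0,0,-0.042]},{"translation":[0.38,0.95,0],"rotation":[0,0,-0.042]},{"translation":[0.4,1,0],"rotation":[0,0,-0.042]},{"translation":[0.4,1,0],"rotation":[0,0,-0.042]}])

```text
t: 33.73
eef_pos: [0.5175, 0.1134, 0.0978]
ee_rot: [-3.142, 0.0, -3.101]
force: [-0.3, -0.3, -0.8]
width: 0.0235
gripper_force: 49.8
```

>>> apply_moves(steps=[{"translation":[0,0,-0.02],"rotation":[0,0,0]},{"translation":[0,0,-0.05],"rotation":[0,0,0]},{"translation":[0,0,-0.08],"rotation":[0,0,0]},{"translation":[0,0,-0.1],"rotation":[0,0,0]},{"translation":[0,0,-0.12],"rotation":[0,0,0]},{"translation":[0,0,-0.12],"rotation":[0,0,0]},{"translation":[0,0,-0.12],"rotation":[0,0,0]},{"translation":[0,0,-0.12],"rotation":[0,0,0]},{"translation":[0,0,-0.12],"rotation":[0,0,0]},{"translation":[0,0,-0.12],"rotation":[0,0,0]}])

```text
t: 34.57
eef_pos: [0.5167, 0.111, 0.0686]
ee_rot: [3.141, 0.001, -3.103]
force: [-0.3, 0.4, -0.9]
width: 0.0237
gripper_force: 49.8
```

```bash
python3 st.py; python3 -c "
from h import *
crop('pics/_s.png','pics/v3.png',250,210,200,140,4)
crop('pics/_t.png','pics/v4.png',105,110,160,110,5)"
```

```text
34.5667 [0.5167 0.111  0.0686] [ 1.7998e+02  3.0000e-02 -1.7780e+02] [-0.3  0.4 -0.9]
tray mm [-119.9  -51.8]
```

View pics/v3.png

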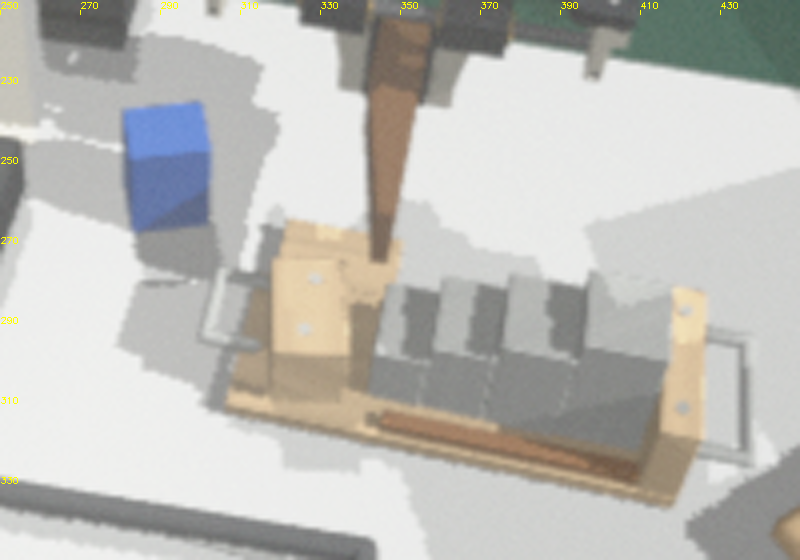

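View pics/v4.png

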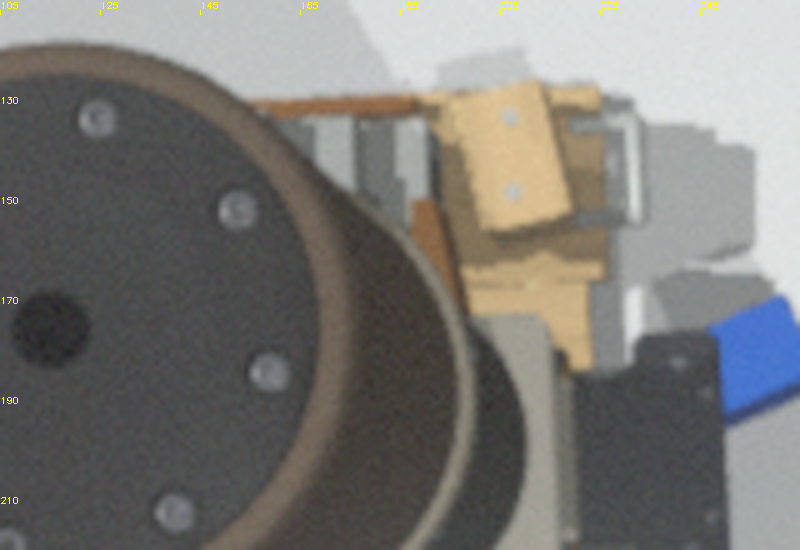

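>>> apply_moves(steps=[{"translation":[0,-0.012,-0.02],"rotation":[0,0,0]},{"translation":[0,-0.012,-0.06],"rotation":[0,0,0]},{"translation":[0,-0.012,-0.1],"rotation":[0,0,0]},{"translation":[0,-0.012,-0.14],"rotation":[0,0,0]},{"translation":[0,-0.012,-0.165],"rotation":[0,0,0]},{"translation":[0,-0.012,-0.178],"rotation":[0,0,0]},{"translation":[0,-0.012,-0.185],"rotation":[0,0,0]},{"translation":[0,-0.012,-0.189],"rotation":[0,0,0]},{"translation":[0,-0.012,-0.189],"rotation":[0,0,0]},{"translation":[0,-0.012,-0.189],"rotation":[0,0,0]}])

```text
t: 35.5
eef_pos: [0.5168, 0.1081, 0.0213]
ee_rot: [3.141, 0.001, -3.103]
force: [0.2, 0.7, -0.9]
width: 0.0236
gripper_force: 49.8
```

>>> apply_moves(steps=[{"translation":[0.015,0.001,0],"rotation":[0,0,0]},{"translation":[0.03,0.002,0],"rotation":[0,0,0]},{"translation":[0.05,0.004,0],"rotation":[0,0,0]},{"translation":[0.07,0.006,0],"rotation":[0,0,0]},{"translation":[0.09,0.009,0],"rotation":[0,0,0]},{"translation":[0.11,0.012,0],"rotation":[0,0,0]},{"translation":[0.125,0.014,0],"rotation":[0,0,0]},{"translation":[0.135,0.016,0],"rotation":[0,0,0]},{"translation":[0.14,0.017,0],"rotation":[0,0,0]},{"translation":[0.14,0.017,0],"rotation":[0,0,0]}])

```text
t: 36.33
eef_pos: [0.5517, 0.1122, 0.0209]
ee_rot: [-3.142, -0.0, -3.103]
force: [0.6, -0.4, -0.1]
width: 0.0237
gripper_force: 49.8
```

```bash
python3 st.py
```

```text
36.3333 [0.5517 0.1122 0.0209] [-1.8000e+02 -1.0000e-02 -1.7781e+02] [ 0.6 -0.4 -0.1]
tray mm [-85. -52.]
```

>>> apply_moves(steps=[{"translation":[0.008,0.001,-0.002],"rotation":[0,0,0]},{"translation":[0.016,0.002,-0.002],"rotation":[0,0,0]},{"translation":[0.024,0.003,-0.002],"rotation":[0,0,0]},{"translation":[0.032,0.004,-0.002],"rotation":[0,0,0]},{"translation":[0.04,0.005,-0.002],"rotation":[0,0,0]},{"translation":[0.046,0.006,-0.002],"rotation":[0,0,0]},{"translation":[0.052,0.007,-0.002],"rotation":[0,0,0]},{"translation":[0.056,0.007,-0.002],"rotation":[0,0,0]},{"translation":[0.06,0.007,-0.002],"rotation":[0,0,0]},{"translation":[0.06,0.007,-0.002],"rotation":[0,0,0]}])

```text
t: 37.27
eef_pos: [0.5665, 0.1137, 0.0205]
ee_rot: [-3.141, -0.0, -3.104]
force: [-0.7, -1.3, -0.1]
width: 0.0238
gripper_force: 49.8
```

```bash
python3 st.py
```

```text
37.2667 [0.5665 0.1137 0.0205] [-1.7999e+02 -2.0000e-02 -1.7782e+02] [-0.7 -1.3 -0.1]
tray mm [-70.1 -51.1]
```

>>> apply_moves(steps=[{"translation":[0.002,0,0],"rotation":[0,0,0]},{"translation":[0.004,0,0],"rotation":[0,0,0]},{"translation":[0.007,0.001,0],"rotation":[0,0,0]},{"translation":[0.01,0.001,0],"rotation":[0,0,0]},{"translation":[0.013,0.002,0],"rotation":[0,0,0]},{"translation":[0.016,0.002,0],"rotation":[0,0,0]},{"translation":[0.018,0.003,0],"rotation":[0,0,0]},{"translation":[0.02,0.003,0],"rotation":[0,0,0]},{"translation":[0.02,0.003,0],"rotation":[0,0,0]},{"translation":[0.02,0.003,0],"rotation":[0,0,0]}])

```text
t: 38.2
eef_pos: [0.5699, 0.1137, 0.0204]
ee_rot: [-3.14, -0.003, -3.104]
force: [-7.2, -3.8, 5.6]
width: 0.0233
gripper_force: 49.8
```

```bash
python3 st.py
```

```text
38.2 [0.5699 0.1137 0.0204] [-1.7992e+02 -1.7000e-01 -1.7782e+02] [-7.2 -3.8  5.6]
tray mm [-66.7 -51.2]
```

>>> apply_moves(steps=[{"translation":[0.001,0,0],"rotation":[0,0,0]},{"translation":[0.003,0,0],"rotation":[0,0,0]},{"translation":[0.005,0,0],"rotation":[0,0,0]},{"translation":[0.007,0,0],"rotation":[0,0,0]},{"translation":[0.009,0,0],"rotation":[0,0,0]},{"translation":[0.011,0,0],"rotation":[0,0,0]},{"translation":[0.012,0,0],"rotation":[0,0,0]},{"translation":[0.012,0,0],"rotation":[0,0,0]},{"translation":[0.012,0,0],"rotation":[0,0,0]},{"translation":[0.012,0,0],"rotation":[0,0,0]}], newtons=60)

```text
t: 39.13
eef_pos: [0.5712, 0.1135, 0.0204]
ee_rot: [-3.14, -0.006, -3.103]
force: [-14.1, -3.4, 11.6]
width: 0.0241
gripper_force: 59.8
```

```bash
python3 st.py
```

```text
39.1333 [0.5712 0.1135 0.0204] [-179.89   -0.32 -177.81] [-14.1  -3.4  11.6]
tray mm [-65.4 -51.4]
```

>>> apply_moves(steps=[{"translation":[0.001,0,0],"rotation":[0,0,0]},{"translation":[0.002,0,0],"rotation":[0,0,0]},{"translation":[0.004,0,0],"rotation":[0,0,0]},{"translation":[0.006,0,0],"rotation":[0,0,0]},{"translation":[0.007,0,0],"rotation":[0,0,0]},{"translation":[0.008,0,0],"rotation":[0,0,0]},{"translation":[0.008,0,0],"rotation":[0,0,0]},{"translation":[0.008,0,0],"rotation":[0,0,0]},{"translation":[0.008,0,0],"rotation":[0,0,0]},{"translation":[0.008,0,0],"rotation":[0,0,0]}])

```text
t: 40.07
eef_pos: [0.572, 0.1133, 0.0204]
ee_rot: [-3.139, -0.007, -3.104]
force: [-19.9, -1.6, 16.7]
width: 0.0234
gripper_force: 60.0
```

```bash
python3 st.py; python3 -c "
from h import *
crop('pics/_s.png','pics/v5.png',270,230,180,110,4)"
```

```text
40.0667 [0.572  0.1133 0.0204] [-179.87   -0.43 -177.82] [-19.9  -1.6  16.7]
tray mm [-64.7 -51.7]
```

View pics/v5.png

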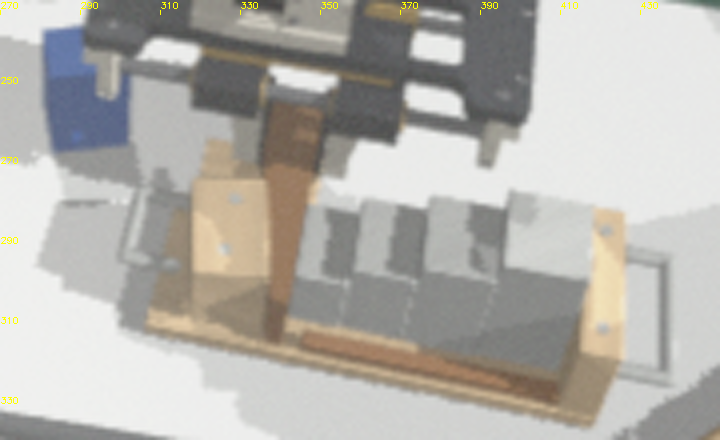

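>>> apply_moves(steps=[{"translation":[-0.004,0,0],"rotation":[0,0,0]},{"translation":[-0.008,0,0],"rotation":[0,0,0]},{"translation":[-0.012,0,0],"rotation":[0,0,0]},{"translation":[-0.012,0,0],"rotation":[0,0,0]},{"translation":[-0.012,0,0],"rotation":[0,0,0]},{"translation":[-0.012,0,0],"rotation":[0,0,0]},{"translation":[-0.012,0,0],"rotation":[0,0,0]},{"translation":[-0.012,0,0],"rotation":[0,0,0]},{"translation":[-0.012,0,0],"rotation":[0,0,0]},{"translation":[-0.012,0,0],"rotation":[0,0,0]}])

```text
t: 41.0
eef_pos: [0.5719, 0.1134, 0.0204]
ee_rot: [-3.14, -0.003, -3.103]
force: [-7.7, -6.7, 4.8]
width: 0.0241
gripper_force: 59.9
```

>>> apply_moves(steps=[{"translation":[0,0,0],"rotation":[0,0,0]},{"translation":[0,0,0],"rotation":[0,0,0]},{"translation":[0,0,0],"rotation":[0,0,0]},{"translation":[0,0,0],"rotation":[0,0,0]},{"translation":[0,0,0.04],"rotation":[0,0,0]},{"translation":[0,0,0.1],"rotation":[0,0,0]},{"translation":[0,0,0.16],"rotation":[0,0,0]},{"translation":[0,0,0.2],"rotation":[0,0,0]},{"translation":[0,0,0.22],"rotation":[0,0,0]},{"translation":[0,0,0.22],"rotation":[0,0,0]}], jaw=0)

```text
t: 41.83
eef_pos: [0.5744, 0.1152, 0.0772]
ee_rot: [3.14, 0.003, -3.103]
force: [-0.5, 0.5, 0.5]
width: 0.0436
gripper_force: 0.0
```

>>> apply_moves(steps=[{"translation":[-0.04,0,0],"rotation":[0,0,0]},{"translation":[-0.1,0,0],"rotation":[0,0,0]},{"translation":[-0.14,0,0],"rotation":[0,0,0]},{"translation":[-0.16,0,0],"rotation":[0,0,0]},{"translation":[-0.17,0,0],"rotation":[0,0,0]},{"translation":[-0.17,0,0],"rotation":[0,0,0]},{"translation":[-0.17,0,0],"rotation":[0,0,0]},{"translation":[-0.17,0,0],"rotation":[0,0,0]},{"translation":[-0.17,0,0],"rotation":[0,0,0]},{"translation":[-0.17,0,0],"rotation":[0,0,0]}], jaw=1, newtons=20)

```text
t: 42.67
eef_pos: [0.5313, 0.1147, 0.0754]
ee_rot: [-3.142, -0.0, -3.103]
force: [0.1, -0.2, -0.5]
width: 0.0001
gripper_force: 0.0
```

```bash
python3 st.py; python3 -c "
from h import *
crop('pics/_t.png','pics/v6.png',100,110,170,110,4)"
```

```text
42.6667 [0.5313 0.1147 0.0754] [-1.8000e+02 -1.0000e-02 -1.7782e+02] [ 0.1 -0.2 -0.5]
tray mm [-105.3  -48.7]
```

View pics/v6.png

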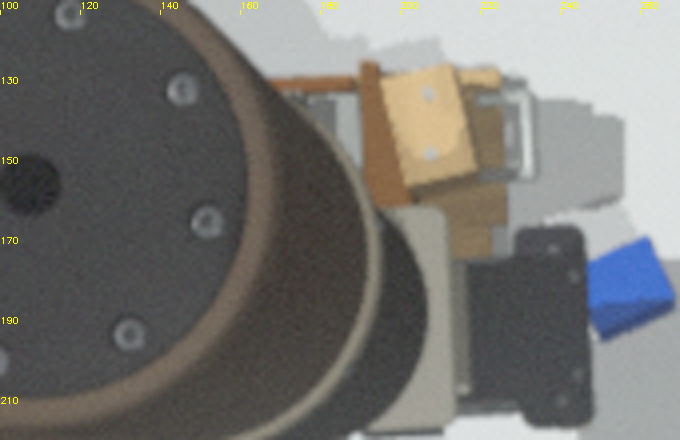

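>>> apply_moves(steps=[{"translation":[0,-0.009,-0.03],"rotation":[0,0,0]},{"translation":[0,-0.009,-0.07],"rotation":[0,0,0]},{"translation":[0,-0.009,-0.12],"rotation":[0,0,0]},{"translation":[0,-0.009,-0.16],"rotation":[0,0,0]},{"translation":[0,-0.009,-0.19],"rotation":[0,0,0]},{"translation":[0,-0.009,-0.2],"rotation":[0,0,0]},{"translation":[0.01,-0.009,-0.2],"rotation":[0,0,0]},{"translation":[0.02,-0.009,-0.2],"rotation":[0,0,0]},{"translation":[0.03,-0.008,-0.2],"rotation":[0,0,0]},{"translation":[0.034,-0.008,-0.2],"rotation":[0,0,0]}])

```text
t: 43.6
eef_pos: [0.5405, 0.113, 0.0262]
ee_rot: [3.141, 0.001, -3.103]
force: [-0.9, 0.8, 0.1]
width: 0.0007
gripper_force: 0.0
```

>>> apply_moves(steps=[{"translation":[0.002,0,0],"rotation":[0,0,0]},{"translation":[0.004,0,0],"rotation":[0,0,0]},{"translation":[0.006,0,0],"rotation":[0,0,0]},{"translation":[0.008,0,0],"rotation":[0,0,0]},{"translation":[0.01,0,0],"rotation":[0,0,0]},{"translation":[0.012,0,0],"rotation":[0,0,0]},{"translation":[0.013,0,0],"rotation":[0,0,0]},{"translation":[0.013,0,0],"rotation":[0,0,0]},{"translation":[0.013,0,0],"rotation":[0,0,0]},{"translation":[0.013,0,0],"rotation":[0,0,0]}])

```text
t: 44.43
eef_pos: [0.5413, 0.1123, 0.0253]
ee_rot: [-3.141, -0.002, -3.104]
force: [-5.9, 1.6, 4.6]
width: 0.0005
gripper_force: 3.0
```

>>> apply_moves(steps=[{"translation":[0.002,0,0],"rotation":[0,0,0]},{"translation":[0.004,0,0],"rotation":[0,0,0]},{"translation":[0.006,0,0],"rotation":[0,0,0]},{"translation":[0.008,0,0],"rotation":[0,0,0]},{"translation":[0.009,0,0],"rotation":[0,0,0]},{"translation":[0.01,0,0],"rotation":[0,0,0]},{"translation":[0.01,0,0],"rotation":[0,0,0]},{"translation":[0.01,0,0],"rotation":[0,0,0]},{"translation":[0.01,0,0],"rotation":[0,0,0]},{"translation":[0.01,0,0],"rotation":[0,0,0]}])

```text
t: 45.27
eef_pos: [0.5414, 0.1119, 0.0249]
ee_rot: [-3.14, -0.006, -3.104]
force: [-14.8, 5.5, 9.6]
width: 0.0002
gripper_force: 7.5
```

>>> apply_moves(steps=[{"translation":[0.001,0,0],"rotation":[0,0,0]},{"translation":[0.003,0,0],"rotation":[0,0,0]},{"translation":[0.005,0,0],"rotation":[0,0,0]},{"translation":[0.006,0,0],"rotation":[0,0,0]},{"translation":[0.006,0,0],"rotation":[0,0,0]},{"translation":[0.006,0,0],"rotation":[0,0,0]},{"translation":[0.006,0,0],"rotation":[0,0,0]},{"translation":[0.006,0,0],"rotation":[0,0,0]},{"translation":[0.006,0,0],"rotation":[0,0,0]},{"translation":[0.006,0,0],"rotation":[0,0,0]}])

```text
t: 46.1
eef_pos: [0.5414, 0.1116, 0.0246]
ee_rot: [-3.14, -0.009, -3.104]
force: [-20.0, 5.8, 12.5]
width: 0.0003
gripper_force: 10.0
```

>>> apply_moves(steps=[{"translation":[-0.02,0,0],"rotation":[0,0,0]},{"translation":[-0.06,0,0],"rotation":[0,0,0]},{"translation":[-0.1,0,0.02],"rotation":[0,0,0]},{"translation":[-0.14,0,0.1],"rotation":[0,0,0]},{"translation":[-0.16,0,0.22],"rotation":[0,0,0]},{"translation":[-0.16,0,0.36],"rotation":[0,0,0]},{"translation":[-0.16,-0.02,0.5],"rotation":[0,0,0]},{"translation":[-0.16,-0.1,0.6],"rotation":[0,0,0]},{"translation":[-0.16,-0.2,0.66],"rotation":[0,0,0]},{"translation":[-0.16,-0.3,0.68],"rotation":[0,0,0]}])

```text
t: 46.93
eef_pos: [0.5077, 0.0376, 0.1994]
ee_rot: [3.14, 0.006, -3.102]
force: [0.9, 0.7, -0.5]
width: 0.0004
gripper_force: 0.0
```

>>> apply_moves(steps=[{"translation":[0,-0.1,0],"rotation":[0,0,0]},{"translation":[0,-0.22,0],"rotation":[0,0,0]},{"translation":[0,-0.35,0],"rotation":[0,0,0]},{"translation":[0,-0.48,0],"rotation":[0,0,0]},{"translation":[0,-0.62,0],"rotation":[0,0,0]},{"translation":[0,-0.76,0],"rotation":[0,0,0]},{"translation":[0,-0.88,0],"rotation":[0,0,0]},{"translation":[0,-0.96,0],"rotation":[0,0,0]},{"translation":[0,-1,0],"rotation":[0,0,0]},{"translation":[0,-1,0],"rotation":[0,0,0]}])

```text
t: 47.77
eef_pos: [0.5062, -0.2138, 0.1956]
ee_rot: [-3.141, 0.0, -3.106]
force: [-0.0, 0.4, -0.1]
width: -0.0
gripper_force: 0.0
```

```bash
python3 st.py; python3 -c "
from h import *
crop('pics/_t.png','pics/v7.png',95,110,190,150,4)"
```

```text
47.7667 [ 0.5062 -0.2138  0.1956] [-1.7998e+02  1.0000e-02 -1.7794e+02] [-0.   0.4 -0.1]
tray mm [-142.9 -376. ]
```

View pics/v7.png

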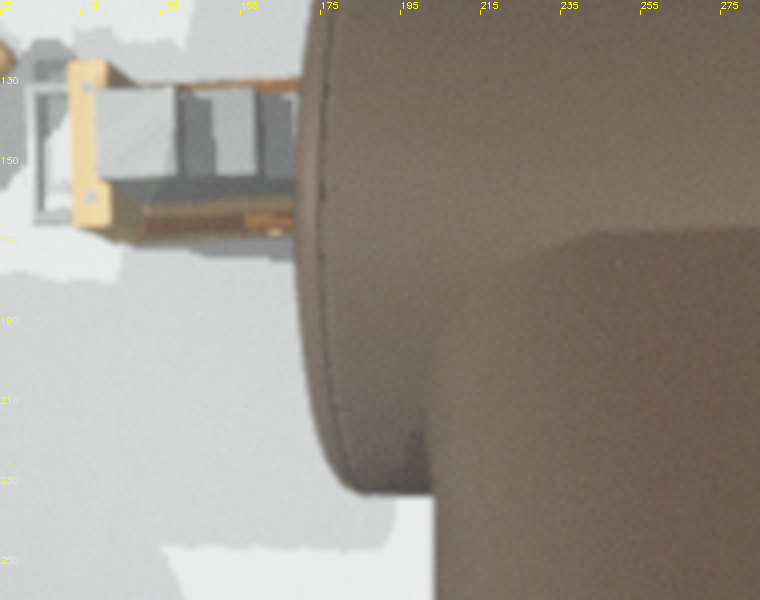

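View pics/_s.png

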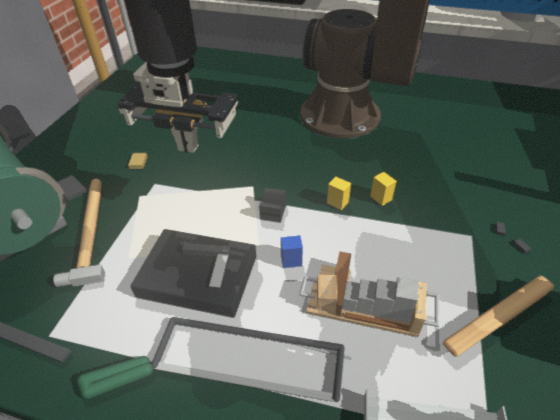

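The scene view shows the wedge through at (342,285), with the row snug against the stop out to (420,300). The V-block at (272,205) and the square at (215,262) look unmoved, and the hand is clear of everything.

```bash
python3 -c "
from station import *
print(job_done())"
```

```text
the job is handed in; nothing more can be done
None
```

The four blocks are packed snug against the stop in order of size, and the wedge is driven through (no movement under a final 20 N push). Everything is released, the V-block and try square look undisturbed, and the job was handed in at about 48 s.

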